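# Boss clamp from the back of the tip-out bin

## Task

On the lab bench, tip the white hinged bin forward by its bar handle until it stops, so that its back comes out from under the clear hood. Take out the square boss clamp standing at the back and set it down in the shallow steel tray without dropping it in. Leave the round coupling in the bin; the bin itself may stay tipped.

Things in the scene. Friction and masses are not known exactly. Their poses are not given: they have to be found in the camera images.
- bin_handle (a point): Middle of the white bin's bar handle: steel, 10 mm thick, 80 mm long along the bin's y, on two posts at its ends over the front wall, with a 28 mm open gap under it. Axes turn with the bin: x to its back, y along bar and hinge, z up when closed. Hinge axis: 108 mm below (-z) and 2.5 mm in front (-x) of the bar. Fixed clear hood over the back: edge 110 mm behind the hinge, top 158 mm above the bench.
- bin (a joint): Tip angle: 0 closed (start), grows as the top comes towards the robot, stop at 0.7 rad. Stiff: some 10 N at the bar moves it; it stays where left, sinks if its back is pressed by over 4 N. Bin, in mm: 160 deep, 230 wide, front 75, back 30 high, floor 4; hinge at front bottom edge, 20 above bench. At the back a pocket 119 to 155 behind the hinge, its front rib 22 above the floor. Grey cheeks 154 high, 262 over all.
- clamp_mid (a point): Centre (half-way up) of the square boss clamp, loose: aluminium block 26 x 26 x 38 mm, dark thumbscrew 18 mm wide on top (48 mm in all), 75 to 155 g. Stands in the back pocket of the bin, left or right half, z along the bin's z, x and y within 0.2 rad of the bin's; leans with the tipped bin, against the rib. Free space 40 mm or more on both sides along the bin's y, to pinch it there.
- coupling_mid (a point): Centre (half-way up) of the round steel coupling, a loose stepped cylinder 28 mm wide below and 20 mm above, 48 mm high, standing in the back pocket in the other half, about 104 mm beside the clamp. It stays in the bin.
- tray: Fixed shallow open steel tray, 130 x 130 mm outside, rim 22 mm high, walls and floor 4 mm thick, on the bench beside the bin (left or right). Origin at the centre of its underside, z up, x and y along its sides.

How it is judged (in metres and radians):
On the way:
1. the bin is tipped forward to its stop (at least 0.55 rad), with the clamp still in it (value of joint bin above 0.55 rad and x of clamp_mid in the frame of bin_handle between 0.1 and 0.17 m), for 0.2 s.
At the end, for the whole second after the job is handed in: The clamp lies or stands in the tray (its centre within 60 mm of the tray's middle along each side and 5 to 45 mm above its underside), and the coupling is still inside the bin, whether the bin is tipped or closed (x of clamp_mid in the frame of tray between -0.06 and 0.06 m and y of clamp_mid in the frame of tray between -0.06 and 0.06 m and z of clamp_mid in the frame of tray between 0.005 and 0.045 m and x of coupling_mid in the frame of bin_handle between 0 and 0.16 m and y of coupling_mid in the frame of bin_handle between -0.12 and 0.12 m and z of coupling_mid in the frame of bin_handle between -0.11 and -0.03 m); the robot touches nothing.
It fails at once if the clamp is dropped or thrown into the tray (moving faster than 0.9 m/s just above it) (horizontal distance between clamp_mid and tray below 0.09 m and height (world z) of clamp_mid below 0.12 m and linear speed of clamp above 0.9 m/s).
It also fails if it takes over 58 s, if anything falls off the work surface, if the arm or the gripper's body presses on something with over 40 N, if the wrist force passes 120 N, or if a joint passes its speed limit or range.

## Robot

A 6-joint arm with a two-finger parallel gripper is mounted at the origin on the work surface. World frame = base frame: x ahead of the robot, y to its left, z up, the work surface at z = 0. Lengths are in mm, angles in rad, forces in N, time in s.
With the tool pointing down it reaches from about 375 to 900 mm from the base axis. Payload 3.1 kg.
Tool frame: the origin (TCP) lies on the centre line of the jaws, within the pads' length; the fingertips stand 22 mm ahead of it and the grasp point (between the pads) lies 3 mm ahead of it (bot.tip_reach is the distance from the TCP to the fingertips, in mm); z points along the fingers, y is the direction in which the jaws open and shut (so a half turn about z gives the same grasp; the last joint's range is limited). The gripper opens to 87 mm and grips with 3 to 60 N. Pads are 19 mm wide; open, the fingers measure 117 mm over their backs; the gripper's body (75 mm by 190 mm) begins 51 mm behind the grasp point.
Start: joints at [0.943, 0.527, 1.433, -0, 1.181, -0.178], TCP at [271.699, 562.829, 244.548] pointing down, gripper open.
Joint ranges: [-3.08, 3.08], [-0.75, 2.2], [0.22, 2.44], [-1.43, 4.57], [0, 2.65], [-2.85, 2.85]. Speed limits (rad/s): [2.79, 2.79, 3.14, 3.14, 3.14, 3.14].

## Interface

Orientations are given as a unit quaternion [w, x, y, z].
In Python, from cell import readout, imaging, bot gives the robot as it stands.
- The arm moves only by the tool servo_tool, never from a script. Its argument "steps" is a list of rows, each an object of numbers: "x", "y", "z": the shift along the tool's x, y, z in cm; "wx", "wy", "wz": the turn, a rotation vector about the tool's x, y, z in degrees; "fingers": the opening, from 0 (shut) to 1 (fully open). A call has 1 to 8 rows; each row shifts and turns the commanded pose from where the row before left it, along the tool's axes as they then stand; what a row does not reach is not made up. A row lasts 1/12 s, in which the tool goes at most 41.7 mm and 7.16 degrees, less where a joint would pass 70% of its speed; a pose out of reach is approached as far as the arm can. A call with a gripper value outside its range is refused whole. The fingers move at their own pace and stop on an object; "grip_force" is the grip in N (left out, the last holds). Time passes only in rows, so rows that do not move let the fingers close. It gives the time, the measured TCP pose, the force and the opening at its end, in the units of the state.
- readout.read_state(): the state, without advancing time (a new reading comes with each control period).
- imaging.capture(name): name is "side" or "top" or "wrist"; returns a dict with "pixels" (420x560x3 uint8, red, green, blue), "K" (3x3 intrinsics, pixels), "k1" (the pictures are not rectified: a ray, as slopes to the right and down, at radius r is drawn at 1 + k1 r^2 times it, then the intrinsics apply), "rvec" (rotation vector, rad) and "tvec" (3), from world to camera coordinates, as OpenCV has them. Camera axes: x right, y down, z forward; pixel columns grow to the right and rows downward; lengths in mm; the calibration is good to about 2 mm. A picture is of the moment at which its call begins. There is no depth.
- bot.close_job(): hands the job in, once; it reports no verdict.
The state is a dict: "time": time; "qpos": joint angles; "joint_velocities": joint speeds; "joint_efforts": joint torques, N m; "position": TCP position; "orientation": TCP orientation; "force": force on the tool from outside, world axes, zero at the start; "wrist_torque": the same for the moment, N m; "finger_gap": finger opening in mm.
Only numpy, scipy, OpenCV 4.12 (cv2) and the standard library are available. Lean on these libraries where they do the work, as an engineer would, in place of code of your own. Each camera call takes 0.05 s, during which the arm holds its last target.

## Working session

There is one attempt and no reset: what is moved stays moved. The work goes in short steps, Python scripts to look and compute and a tool call to move; the robot and the scene stay as the last step left them, time stands still between calls to the robot, and variables do not carry over. Pictures are saved under pics/ and viewed, and the job is handed in when it is done.

Besides the shell and the picture viewer there is one more tool, called after "Emit:" by a JSON object that holds its "fn" and its "kwargs". servo_tool: Moves the arm, as the interface text tells. Its arguments: {"type":"object","properties":{"steps":{"type":"array","items":{"type":"object","properties":{"x":{"type":"number"},"y":{"type":"number"},"z":{"type":"number"},"wx":{"type":"number"},"wy":{"type":"number"},"wz":{"type":"number"},"fingers":{"type":"number"}}}},"grip_force":{"type":"number"}},"required":["steps"]}

```bash
ls; mkdir -p pics
python3 - <<'E'
from cell import readout, imaging, bot
import cv2
print(readout.read_state())
for n in ["side","top","wrist"]:
    c=imaging.capture(n); cv2.imwrite(f"pics/{n}0.png",c["pixels"][:,:,::-1]); print(n,c["K"],c["k1"],c["rvec"],c["tvec"])
E
```

```text
pics
{'time': 0.0, 'qpos': array([ 9.42490255e-01,  5.28455683e-01,  1.43389941e+00,  1.26514955e-05,
        1.18135443e+00, -1.78500062e-01]), 'joint_velocities': array([-5.44289276e-04, -9.03329538e-04,  1.23766916e-04, -1.22426831e-03,
        2.45436538e-05, -1.07446675e-03]), 'joint_efforts': array([ 6.31365274e-04, -4.40040350e+01, -1.76591724e+01,  6.36188406e-02,
        5.81084308e-02, -1.50805608e-04]), 'position': array([271.31297538, 562.29342088, 243.5789231 ]), 'orientation': array([-4.20869027e-04,  2.23014033e-01,  9.74814660e-01, -9.71178249e-04]), 'force': array([-0.33352061,  0.1442197 ,  0.86499945]), 'wrist_torque': array([0.01790841, 0.02073119, 0.0260309 ]), 'finger_gap': 87.1445385898918}
side [[483.62262461   0.         279.90850648]
 [  0.         483.62262461 216.85301387]
 [  0.           0.           1.        ]] -0.165318955521376 [ 2.29166852 -0.39565012  0.15952128] [-543.27772763  210.84132708  756.41181947]
top [[469.51607076   0.         280.73302293]
 [  0.         469.51607076 207.06058854]
 [  0.           0.           1.        ]] -0.1646589368283592 [ 2.16818713 -2.15061197  0.1416329 ] [-26.21665202 579.5227386  921.56208703]
wrist [[335.39388371   0.         280.79533564]
 [  0.         335.39388371 212.15491061]
 [  0.           0.           1.        ]] -0.020019111991151393 [-2.45551179 -1.54238328 -0.21173799] [-623.66832386  -32.56886659  391.18919133]
```

View pics/side0.png

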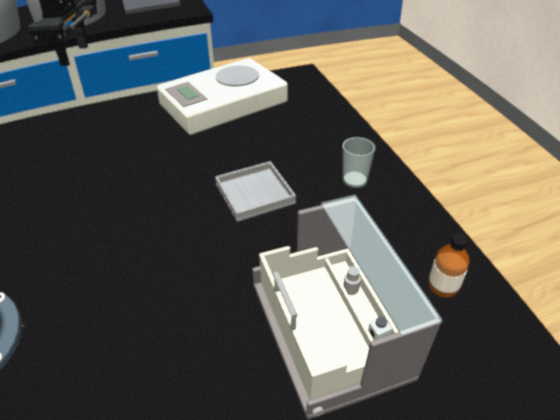

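View pics/top0.png

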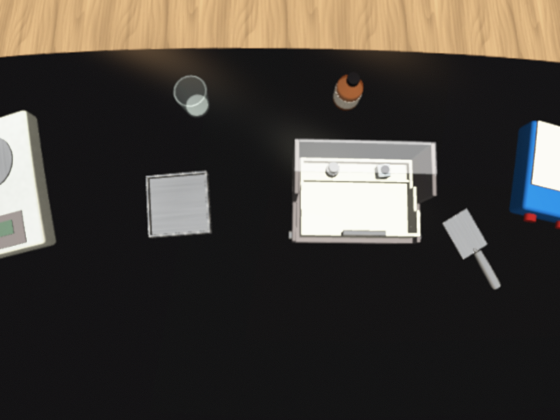

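View pics/wrist0.png

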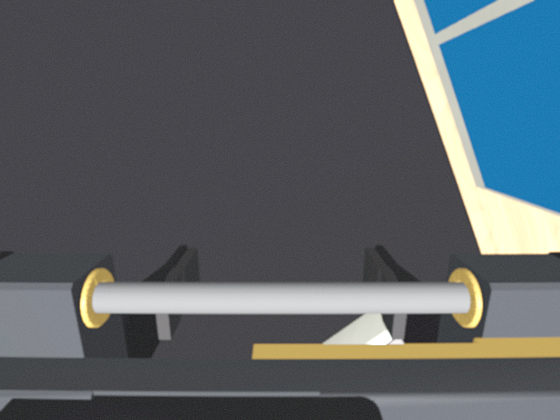

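The side view shows the bin with its bar at about (285,300), the clamp (dark screw) at about (380,325) and the coupling at about (352,280). In the top view the tray is at (179,204) and the bar at (364,233). I'll enlarge the crops next.

```bash
cat > h.py <<'E'
import numpy as np, cv2
from cell import readout, imaging, bot
def snap(n,f):
    c=imaging.capture(n); cv2.imwrite(f"pics/{f}.png",c["pixels"][:,:,::-1]); np.savez(f"pics/{f}.npz",**{k:np.array(v) for k,v in c.items()}); return c
def crop(c,x0,x1,y0,y1,s,f):
    cv2.imwrite(f"pics/{f}.png",cv2.resize(c["pixels"][y0:y1,x0:x1,::-1],None,fx=s,fy=s,interpolation=cv2.INTER_CUBIC))
def dist(c): return np.array([float(c["k1"]),0,0,0,0])
def ray(c,uv):
    p=cv2.undistortPoints(np.array([[uv]],float),c["K"],dist(c),None,None,None)[0,0] if False else cv2.undistortPointsIter(np.array([[uv]],float),c["K"],dist(c),np.eye(3),np.eye(3),(3,50,1e-10))[0,0]
    R=cv2.Rodrigues(np.array(c["rvec"],float))[0]; t=np.array(c["tvec"],float)
    return -R.T@t, R.T@np.array([p[0],p[1],1])
def atz(c,uv,z):
    o,d=ray(c,uv); return o+d*(z-o[2])/d[2]
def tri(ca,ua,cb,ub):
    o1,d1=ray(ca,ua);o2,d2=ray(cb,ub)
    s=np.linalg.lstsq(np.c_[d1,-d2],o2-o1,rcond=None)[0]
    a,b=o1+d1*s[0],o2+d2*s[1]; return (a+b)/2,np.linalg.norm(a-b)
def proj(c,P):
    return cv2.projectPoints(np.array(P,float).reshape(-1,3),np.array(c["rvec"],float),np.array(c["tvec"],float),c["K"],dist(c))[0][:,0]
def load(f): return dict(np.load(f"pics/{f}.npz"))
E
python3 - <<'E'
from h import *
s=snap("side","s1"); t=snap("top","t1")
crop(s,240,440,190,415,2.6,"s1c")
crop(t,280,450,130,250,4.7,"t1c")
crop(t,130,230,160,250,6,"t1tray")
E
```

```text
(no output)
```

View pics/s1c.png

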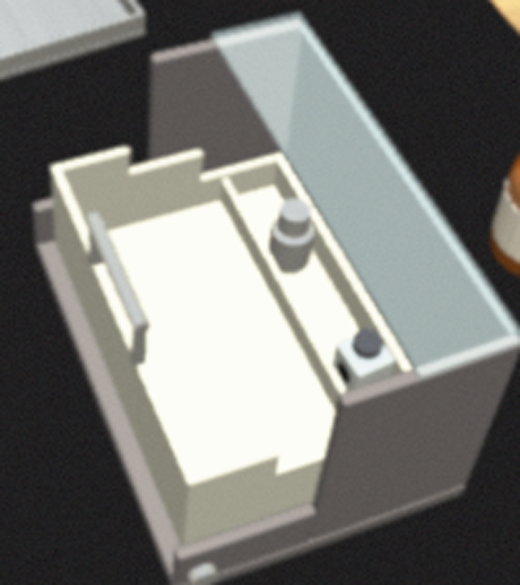

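View pics/t1c.png

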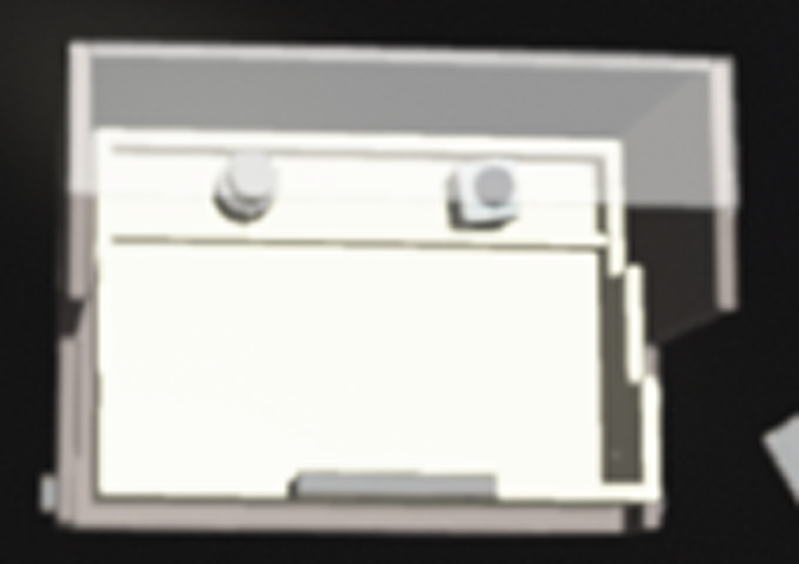

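View pics/t1tray.png

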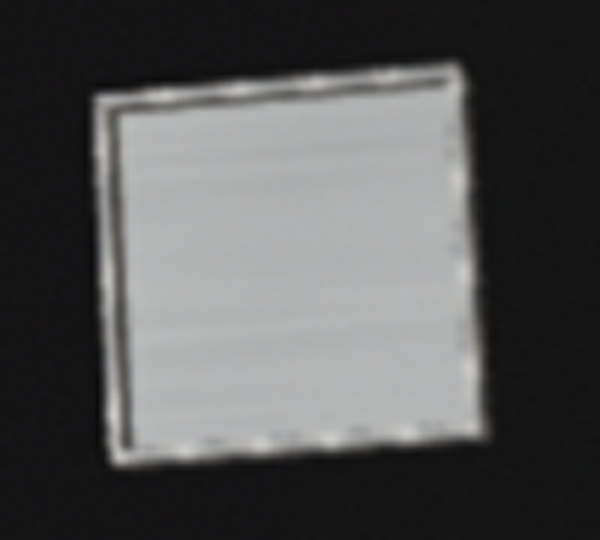

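```bash
cat > fit.py <<'E'
from h import *
from scipy.optimize import least_squares
s=load("s1");t=load("t1")
S=lambda u,v:np.array([240+u/2.6,190+v/2.6]); T=lambda u,v:np.array([280+u/4.7,130+v/4.7])
# bin coords relative hinge (x back,y left,z up), hinge z=20
obs=[(t,T(396,486),(2.5,0,108+2)),(t,T(294,486),(2.5,40,109)),(t,T(497,486),(2.5,-40,109)),
(s,S(97,225),(2.5,40,108)),(s,S(139,325),(2.5,-40,108)),
(t,T(68,192),(110,131,138)),(t,T(735,207),(110,-131,138)),
(s,S(213,35),(110,131,138)),(s,S(418,375),(110,-131,138)),
(s,S(52,165),(0,115,75)),(s,S(188,483),(0,-115,75)),(t,T(660,499),(0,-115,75)),(t,T(97,500),(0,115,75)),
(t,T(623,140),(160,-115,30)),(t,T(97,128),(160,115,30))]
def W(p,P):
    c,sn=np.cos(p[2]),np.sin(p[2]); P=np.atleast_2d(P)
    return np.c_[p[0]+c*P[:,0]-sn*P[:,1],p[1]+sn*P[:,0]+c*P[:,1],20+P[:,2]]
def f(p): return np.concatenate([proj(c,W(p,P))[0]-uv for c,uv,P in obs])
def solve():
    r=least_squares(f,[500,-50,0],loss="soft_l1",x_scale=[10,10,.1]); return r.x
if __name__=="__main__":
    p=solve(); print(p); print(f(p).reshape(-1,2).round(1))
    print("bar",W(p,(2.5,0,108)), tri(s,S(118,274),t,T(396,486)))
    # bar ends / clamp
    print("clamp screw top tri",tri(s,S(367,335),t,T(496,182)))
    print("coupling top",tri(s,S(295,205),t,T(255,174)))
    # tray
    Y=lambda u,v:np.array([130+u/6,160+v/6])
    for uv in [(96,95),(461,65),(488,436),(116,464)]: print("tray rim",atz(t,Y(*uv),22))
E
python3 fit.py
```

```text
[ 5.19431135e+02 -1.75044160e+02 -9.47432444e-03]
[[ 0.  -0.8]
 [ 0.1 -1.1]
 [-0.2 -0.5]
 [-2.2 -2.9]
 [ 0.5  1.6]
 [ 0.  -0.2]
 [ 0.5 -0.1]
 [-1.  -0.7]
 [ 0.3  0.8]
 [-0.8  0.2]
 [-0.7  0.8]
 [-0.8 -0.2]
 [ 0.3 -2.1]
 [-1.1  0.3]
 [ 0.1  0.2]]
bar [[ 521.93102257 -175.06784522  128.        ]] (array([ 521.98768664, -175.97199931,  126.31048562]), np.float64(2.681229696004853))
clamp screw top tri (array([ 653.45125028, -229.76256042,   77.16653878]), np.float64(0.010402968946000787))
coupling top (array([ 656.29802036, -127.02454035,   76.7620046 ]), np.float64(1.484341084315315))
tray rim [645.70285105 264.0701569   22.        ]
tray rim [656.89290614 134.22834697  22.        ]
tray rim [527.05069276 121.22834805  22.        ]
tray rim [515.74368644 251.20872907  22.        ]
```

Everything matches the given sizes: the bar is at about (522,-175,128) with yaw -0.01, the clamp is on the right half at about (653,-230), and the tray centre is at about (586,193). I'll turn the jaws along the bin's y, close them, and hook behind the bar.

Emit:
{"fn": "servo_tool", "kwargs": {"steps": [{"wz":-6.3,"fingers":0},{"wz":-6.3,"fingers":0},{"wz":-6.3,"fingers":0},{"wz":-6.3,"fingers":0},{"y":-4,"x":-1.0},{"y":-4,"x":-1.0},{"y":-4,"x":-1.0},{"y":-4,"x":-1.0}], "grip_force": 20}}

```text
invalid input at $.steps[0]: expected keys x, y, z, wx, wy, wz, fingers
```

Emit:
{"fn": "servo_tool", "kwargs": {"steps": [{"x":0,"y":0,"z":0,"wx":0,"wy":0,"wz":-6.3,"fingers":0},{"x":0,"y":0,"z":0,"wx":0,"wy":0,"wz":-6.3,"fingers":0},{"x":0,"y":0,"z":0,"wx":0,"wy":0,"wz":-6.3,"fingers":0},{"x":0,"y":0,"z":0,"wx":0,"wy":0,"wz":-6.3,"fingers":0},{"x":-1,"y":-3.5,"z":0,"wx":0,"wy":0,"wz":0,"fingers":0},{"x":-1,"y":-3.5,"z":0,"wx":0,"wy":0,"wz":0,"fingers":0},{"x":-1,"y":-3.5,"z":0,"wx":0,"wy":0,"wz":0,"fingers":0},{"x":-1,"y":-3.5,"z":0,"wx":0,"wy":0,"wz":0,"fingers":0}], "grip_force": 20}}

```text
time: 0.92
position: [310.2, 421.1, 244.4]
orientation: [-0.0, 0.004, 1.0, -0.0]
force: [0.5, -0.4, -0.4]
finger_gap: 41.4
```

Emit:
{"fn": "servo_tool", "kwargs": {"steps": [{"x":-1.45,"y":-3.7,"z":0,"wx":0,"wy":0,"wz":0,"fingers":0},{"x":-1.45,"y":-3.7,"z":0,"wx":0,"wy":0,"wz":0,"fingers":0},{"x":-1.45,"y":-3.7,"z":0,"wx":0,"wy":0,"wz":0,"fingers":0},{"x":-1.45,"y":-3.7,"z":0,"wx":0,"wy":0,"wz":0,"fingers":0},{"x":-1.45,"y":-3.7,"z":0,"wx":0,"wy":0,"wz":0,"fingers":0},{"x":-1.45,"y":-3.7,"z":0,"wx":0,"wy":0,"wz":0,"fingers":0},{"x":-1.45,"y":-3.7,"z":0,"wx":0,"wy":0,"wz":0,"fingers":0},{"x":-1.45,"y":-3.7,"z":0,"wx":0,"wy":0,"wz":0,"fingers":0}]}}

```text
time: 1.58
position: [423.7, 123.4, 244.8]
orientation: [0.0, 0.005, 1.0, 0.0]
force: [0.4, 0.6, -0.0]
finger_gap: 0.6
```

Emit:
{"fn": "servo_tool", "kwargs": {"steps": [{"x":-1.45,"y":-3.7,"z":0,"wx":0,"wy":0,"wz":0,"fingers":0},{"x":-1.45,"y":-3.7,"z":0,"wx":0,"wy":0,"wz":0,"fingers":0},{"x":-1.45,"y":-3.7,"z":0,"wx":0,"wy":0,"wz":0,"fingers":0},{"x":-1.45,"y":-3.7,"z":0,"wx":0,"wy":0,"wz":0,"fingers":0},{"x":-1.45,"y":-3.7,"z":0,"wx":0,"wy":0,"wz":0,"fingers":0},{"x":-1.45,"y":-3.7,"z":0,"wx":0,"wy":0,"wz":0,"fingers":0},{"x":-1.45,"y":-3.7,"z":0,"wx":0,"wy":0,"wz":0,"fingers":0},{"x":0,"y":0,"z":0,"wx":0,"wy":0,"wz":0,"fingers":0}]}}

```text
time: 2.25
position: [526.2, -142.4, 245.1]
orientation: [0.003, 0.008, 1.0, -0.003]
force: [1.6, 0.5, -0.1]
finger_gap: 0.3
```

Emit:
{"fn": "servo_tool", "kwargs": {"steps": [{"x":-2,"y":-3.3,"z":0,"wx":0,"wy":0,"wz":0,"fingers":0},{"x":0,"y":0,"z":2,"wx":0,"wy":0,"wz":0,"fingers":0},{"x":0,"y":0,"z":2,"wx":0,"wy":0,"wz":0,"fingers":0},{"x":0,"y":0,"z":2,"wx":0,"wy":0,"wz":0,"fingers":0},{"x":0,"y":0,"z":1,"wx":0,"wy":0,"wz":0,"fingers":0},{"x":0,"y":0,"z":0,"wx":0,"wy":0,"wz":0,"fingers":0}]}}

```text
time: 2.75
position: [540.3, -166.9, 172.2]
orientation: [-0.002, 0.005, 1.0, 0.001]
force: [-0.2, -0.3, -0.3]
finger_gap: 0.6
```

Run:
```python
from h import *
print(readout.read_state()["position"])
s=snap("side","s2"); crop(s,220,440,190,415,2.6,"s2c")
```

```text
[ 540.29919006 -166.94606443  172.17355911]
```

View pics/s2c.png

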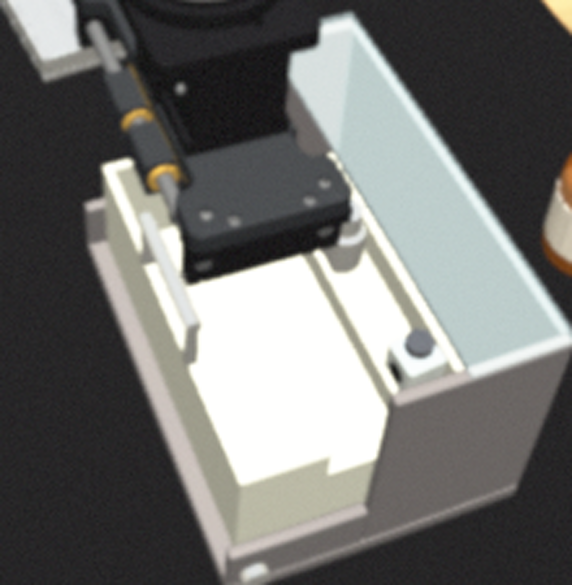

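Run:
```python
from h import *
s=load("s2")
for z in (150,172,220): 
    print(z,(proj(s,[[540,-167,z]])[0]-[220,190])*2.6)
t=snap("top","t2"); crop(t,260,450,100,250,4,"t2c")
print(readout.read_state()["position"])
w=snap("wrist","w2")
```

```text
150 [193.63008755 225.21093587]
172 [194.13614371 197.88276973]
220 [195.30376953 133.44613864]
[ 542.0646691 -167.766755   174.6971303]
```

View pics/t2c.png

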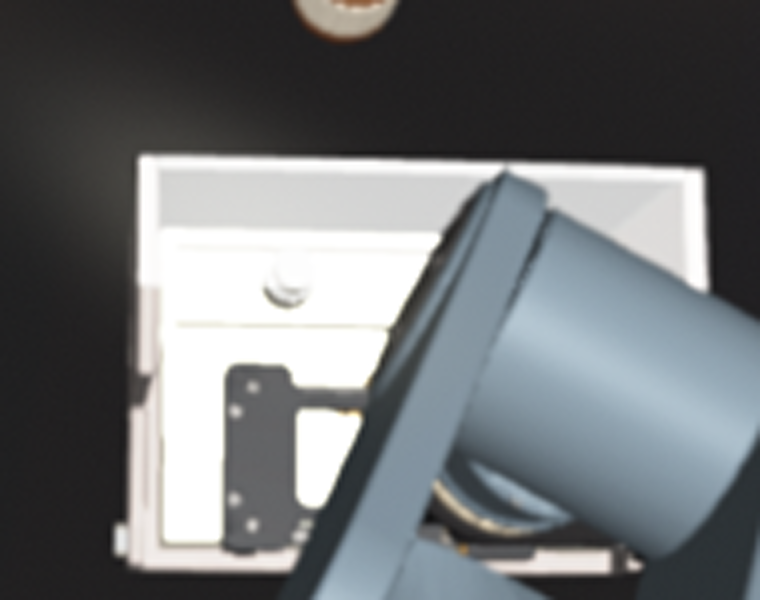

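View pics/w2.png

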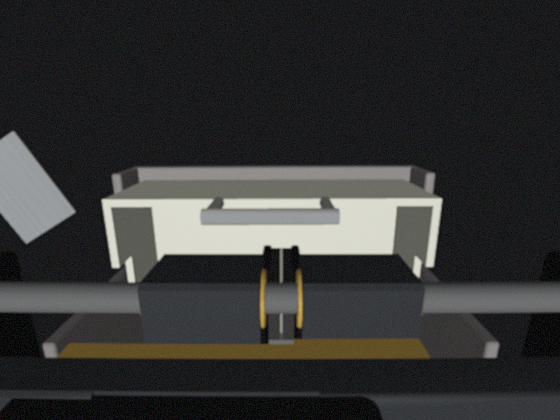

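Fingers are behind the bar (bar at wrist px (270,216), fingers at (282,290)), so it's clear to descend.

Emit:
{"fn": "servo_tool", "kwargs": {"steps": [{"x":-0.3,"y":-0.7,"z":1,"wx":0,"wy":0,"wz":0,"fingers":0},{"x":0,"y":0,"z":1.3,"wx":0,"wy":0,"wz":0,"fingers":0},{"x":0,"y":0,"z":1.3,"wx":0,"wy":0,"wz":0,"fingers":0},{"x":0,"y":0,"z":0,"wx":0,"wy":0,"wz":0,"fingers":0},{"x":0,"y":0,"z":0,"wx":0,"wy":0,"wz":0,"fingers":0}]}}

```text
time: 3.32
position: [545.0, -175.2, 138.4]
orientation: [-0.0, 0.005, 1.0, -0.0]
force: [0.3, -0.4, 0.3]
finger_gap: 0.6
```

Emit:
{"fn": "servo_tool", "kwargs": {"steps": [{"x":0.8,"y":0,"z":0,"wx":0,"wy":0,"wz":0,"fingers":0},{"x":0.55,"y":0,"z":0,"wx":0,"wy":0,"wz":0,"fingers":0},{"x":0.55,"y":0,"z":0.05,"wx":0,"wy":0,"wz":0,"fingers":0},{"x":0.55,"y":0,"z":0.1,"wx":0,"wy":0,"wz":0,"fingers":0},{"x":0.55,"y":0,"z":0.1,"wx":0,"wy":0,"wz":0,"fingers":0},{"x":0.55,"y":0,"z":0.15,"wx":0,"wy":0,"wz":0,"fingers":0}]}}

```text
time: 3.82
position: [515.5, -176.1, 138.1]
orientation: [0.008, 0.006, 1.0, -0.002]
force: [9.5, 4.6, 7.0]
finger_gap: 0.4
```

Run:
```python
from h import *
s=snap("side","s3"); crop(s,220,440,190,415,2.6,"s3c")
print(readout.read_state()["force"],readout.read_state()["position"])
```

```text
[7.87363098 1.14453221 5.94616347] [ 513.95185913 -176.08860605  137.79248223]
```

View pics/s3c.png

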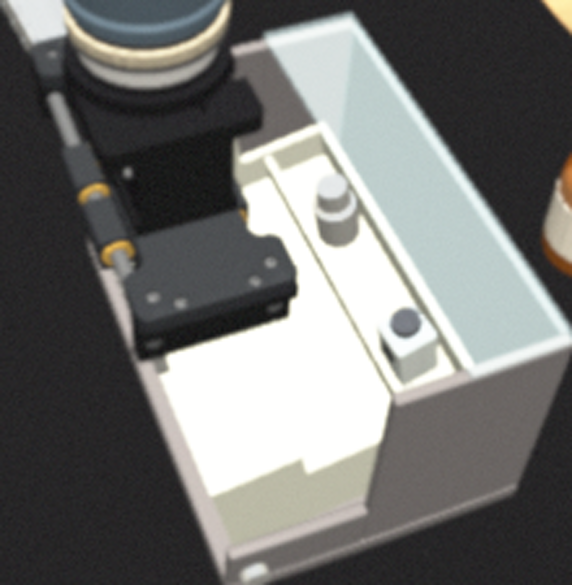

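Emit:
{"fn": "servo_tool", "kwargs": {"steps": [{"x":0.55,"y":0,"z":0.2,"wx":0,"wy":0,"wz":0,"fingers":0},{"x":0.55,"y":0,"z":0.2,"wx":0,"wy":0,"wz":0,"fingers":0},{"x":0.55,"y":0,"z":0.25,"wx":0,"wy":0,"wz":0,"fingers":0},{"x":0.55,"y":0,"z":0.25,"wx":0,"wy":0,"wz":0,"fingers":0},{"x":0.55,"y":0,"z":0.3,"wx":0,"wy":0,"wz":0,"fingers":0},{"x":0.55,"y":0,"z":0.35,"wx":0,"wy":0,"wz":0,"fingers":0}]}}

```text
time: 4.37
position: [482.1, -177.3, 122.5]
orientation: [0.008, 0.005, 1.0, -0.004]
force: [6.8, -0.0, 5.8]
finger_gap: 0.6
```

Emit:
{"fn": "servo_tool", "kwargs": {"steps": [{"x":0.5,"y":0,"z":0.35,"wx":0,"wy":0,"wz":0,"fingers":0},{"x":0.5,"y":0,"z":0.35,"wx":0,"wy":0,"wz":0,"fingers":0},{"x":0.4,"y":0,"z":0.3,"wx":0,"wy":0,"wz":0,"fingers":0},{"x":0,"y":0,"z":0,"wx":0,"wy":0,"wz":0,"fingers":0},{"x":0,"y":0,"z":0,"wx":0,"wy":0,"wz":0,"fingers":0}]}}

```text
time: 4.78
position: [468.1, -177.4, 112.0]
orientation: [0.007, 0.006, 1.0, -0.004]
force: [7.9, -0.1, 3.9]
finger_gap: 0.3
```

Run:
```python
from h import *
s=snap("side","s4"); crop(s,220,440,190,415,2.6,"s4c")
print(readout.read_state()["force"],readout.read_state()["position"])
```

```text
[8.5882647  0.53467999 3.53160396] [ 468.17523953 -177.37117382  112.04933352]
```

View pics/s4c.png

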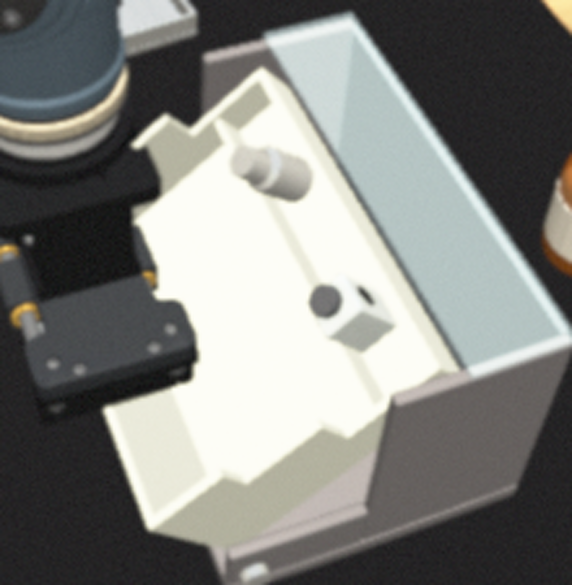

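Emit:
{"fn": "servo_tool", "kwargs": {"steps": [{"x":0.3,"y":0,"z":0.2,"wx":0,"wy":0,"wz":0,"fingers":0},{"x":0.3,"y":0,"z":0.2,"wx":0,"wy":0,"wz":0,"fingers":0},{"x":0,"y":0,"z":0,"wx":0,"wy":0,"wz":0,"fingers":0},{"x":0,"y":0,"z":0,"wx":0,"wy":0,"wz":0,"fingers":0}]}}

```text
time: 5.17
position: [467.8, -178.8, 110.0]
orientation: [0.014, 0.007, 1.0, -0.006]
force: [17.8, 3.8, 11.3]
finger_gap: 0.5
```

The stop is reached: the force rose to 18 N and the position no longer changes. I'll back off the bar and rise clear, then look.

Emit:
{"fn": "servo_tool", "kwargs": {"steps": [{"x":-1.0,"y":0,"z":0,"wx":0,"wy":0,"wz":0,"fingers":0},{"x":-1.0,"y":0,"z":0,"wx":0,"wy":0,"wz":0,"fingers":0},{"x":0,"y":0,"z":-2,"wx":0,"wy":0,"wz":0,"fingers":0},{"x":0,"y":0,"z":-3.5,"wx":0,"wy":0,"wz":0,"fingers":0.7},{"x":0,"y":0,"z":-3.5,"wx":0,"wy":0,"wz":0,"fingers":0.7},{"x":0,"y":0,"z":-3.5,"wx":0,"wy":0,"wz":0,"fingers":0.7},{"x":1,"y":0,"z":0,"wx":0,"wy":0,"wz":0,"fingers":0.7},{"x":1,"y":0,"z":0,"wx":0,"wy":0,"wz":0,"fingers":0.7}]}}

```text
time: 5.83
position: [456.7, -174.5, 231.9]
orientation: [0.002, 0.005, 1.0, -0.001]
force: [0.1, -0.8, -0.2]
finger_gap: 25.7
```

Run:
```python
from h import *
s=snap("side","s5"); t=snap("top","t5"); crop(s,220,440,190,415,2.6,"s5c"); crop(t,280,450,130,250,4.7,"t5c")
w=snap("wrist","w5")
st=readout.read_state(); print(st["force"],st["position"],st["qpos"])
```

```text
[ 0.52799296  0.06718845 -0.92700704] [ 454.14956228 -173.04345601  228.7732628 ] [-5.94412367e-01  3.65985083e-01  1.78830399e+00 -1.21795029e-04
  9.91869925e-01 -2.15437836e+00]
```

View pics/s5c.png

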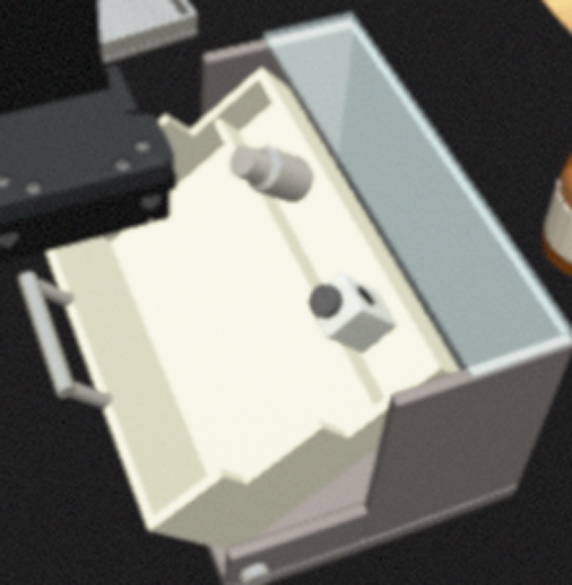

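View pics/t5c.png

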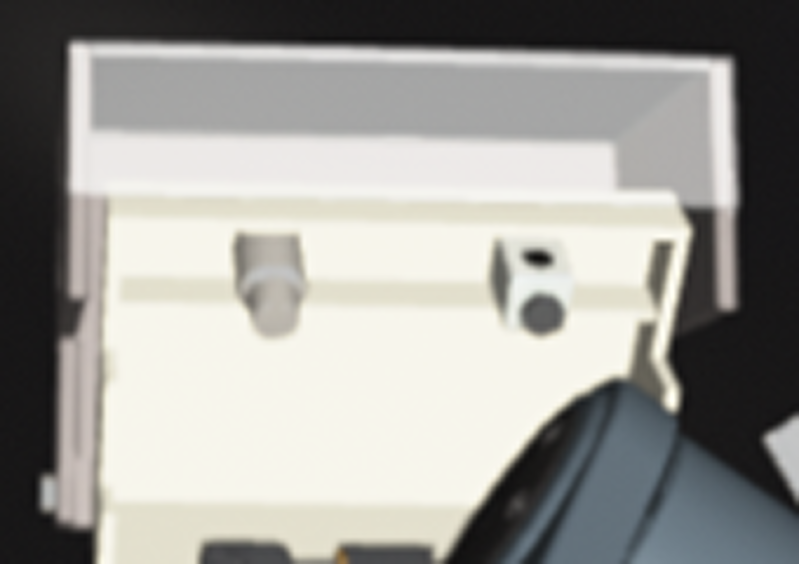

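View pics/w5.png

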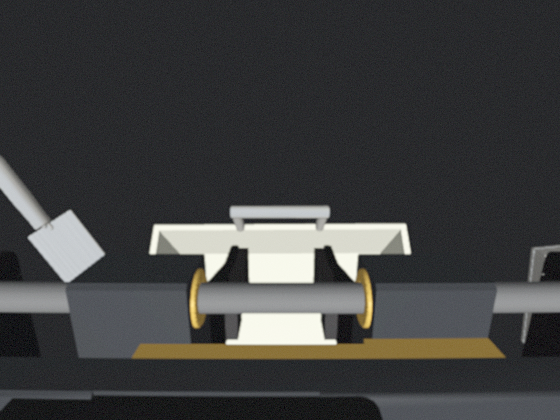

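Run:
```python
from h import *
s=load("s5");t=load("t5")
crop(s,325,390,285,335,11,"s5z"); crop(t,370,415,170,215,12,"t5z")
```

```text
(no output)
```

View pics/s5z.png

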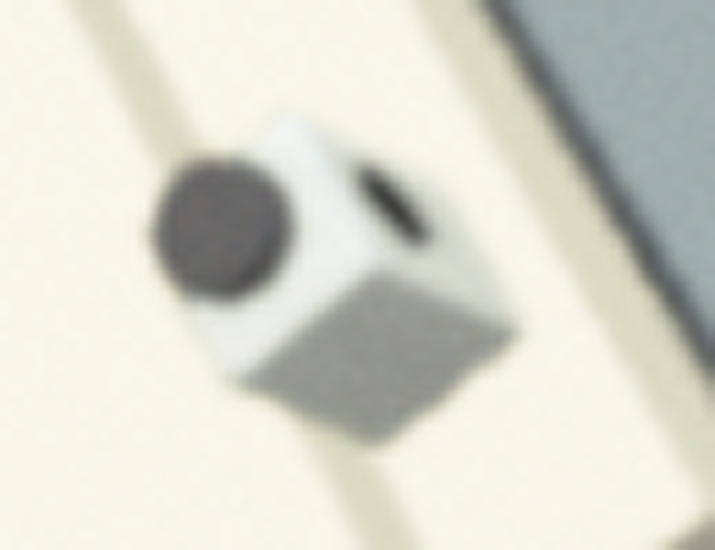

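View pics/t5z.png

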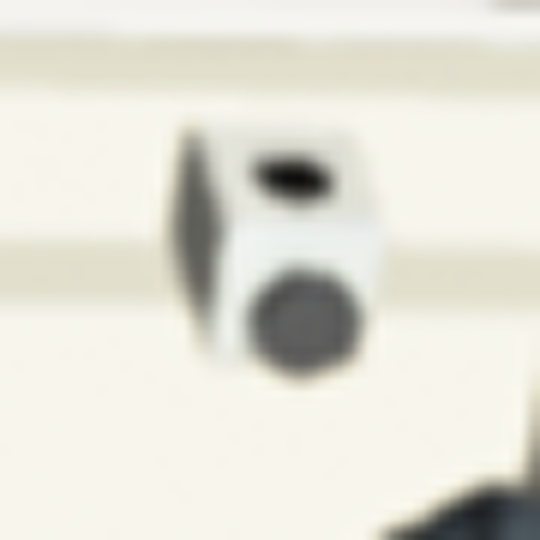

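```bash
cat > fit2.py <<'E'
from h import *
import fit
from scipy.optimize import least_squares
s=load("s5");t=load("t5"); p=fit.solve()
S=lambda u,v:np.array([325+u/11-.45,285+v/11-.45]); T=lambda u,v:np.array([370+u/12-.45,170+v/12-.45])
h=13
obs=[(s,S(380,272),(h,-h,38)),(s,S(290,108),(h,h,38)),(s,S(238,380),(-h,-h,38)),(s,S(518,330),(h,-h,0)),(s,S(375,447),(-h,-h,0)),(s,S(225,230),(0,0,48)),
(t,T(225,220),(h,h,38)),(t,T(383,228),(h,-h,38)),(t,T(208,357),(-h,h,38)),(t,T(185,130),(h,h,0)),(t,T(352,135),(h,-h,0)),(t,T(303,322),(0,0,48))]
def W2(q,P):
    th,bx,by,yaw,dz=q; P=np.atleast_2d(P); c,sn=np.cos(yaw),np.sin(yaw)
    B=np.c_[bx+c*P[:,0]-sn*P[:,1],by+sn*P[:,0]+c*P[:,1],4+dz+P[:,2]]
    c,sn=np.cos(th),np.sin(th)
    return fit.W(p,np.c_[c*B[:,0]-sn*B[:,2],B[:,1],sn*B[:,0]+c*B[:,2]])
def f(q): return np.concatenate([proj(c,W2(q,P))[0]-uv for c,uv,P in obs])
if __name__=="__main__":
    r=least_squares(f,[.7,134,-55,0,0],x_scale=[.1,5,5,.1,5]); q=r.x
    print(q); print(f(q).reshape(-1,2).round(1))
    print("mid",W2(q,(0,0,19)),"grasp25",W2(q,(0,0,25)), "axis",(W2(q,(0,0,1))-W2(q,(0,0,0))))
    print("y axis",(W2(q,(0,1,0))-W2(q,(0,0,0))))
    # independent of bin: 6dof free
    def f6(v):
        R=cv2.Rodrigues(v[:3])[0]; return np.concatenate([proj(c,R@np.array(P)+v[3:])[0]-uv for c,uv,P in obs])
    m=W2(q,(0,0,0))[0]
    r=least_squares(f6,np.r_[0,-.7,0,m],x_scale=[.1,.1,.1,5,5,5]); R=cv2.Rodrigues(r.x[:3])[0]
    print("6dof mid",R@[0,0,19]+r.x[3:]); print(R.round(3)); print(abs(r.fun).max())
E
python3 fit2.py
```

```text
[ 6.70115071e-01  1.30980747e+02 -5.53995814e+01  2.32181065e-02
  4.82052247e+00]
[[ 0.4 -1.4]
 [ 0.1 -0.8]
 [-1.6  0.6]
 [ 1.   1.5]
 [-0.5  2.1]
 [-0.9 -1.2]
 [ 0.   0.3]
 [ 0.8 -0.4]
 [-0.1  1.1]
 [-0.5 -1.9]
 [-1.  -2.3]
 [ 0.8  0.6]]
mid [[ 604.2799602  -231.25013702  123.15336167]] grasp25 [[ 600.55367038 -231.21483188  127.85586288]] axis [[-0.6210483   0.00588419  0.7837502 ]]
y axis [[-0.00872311  0.99985799 -0.01441892]]
6dof mid [ 604.28484752 -230.80311522  123.26906855]
[[ 0.782 -0.02  -0.622]
 [ 0.     0.999 -0.032]
 [ 0.623  0.025  0.782]]
2.3309548072653854
```

The clamp fits at mid (604,-231,123), leaning about 0.68 rad with its y along world y. This agrees with the geometry given (605.6, z 122.6). I'll move over and tilt the tool to align with the bin's z.

Emit:
{"fn": "servo_tool", "kwargs": {"steps": [{"x":-1.6,"y":-1.9,"z":0,"wx":0,"wy":0,"wz":0,"fingers":0.65},{"x":-1.6,"y":-1.9,"z":0,"wx":0,"wy":0,"wz":0,"fingers":0.65},{"x":-1.6,"y":-1.9,"z":0,"wx":0,"wy":0,"wz":0,"fingers":0.65},{"x":0,"y":0,"z":0,"wx":0,"wy":-5,"wz":0,"fingers":0.65},{"x":0,"y":0,"z":0,"wx":0,"wy":-5,"wz":0,"fingers":0.65},{"x":0,"y":0,"z":0,"wx":0,"wy":-5,"wz":0,"fingers":0.65},{"x":0,"y":0,"z":0,"wx":0,"wy":-5,"wz":0,"fingers":0.65},{"x":0,"y":0,"z":0,"wx":0,"wy":0,"wz":0,"fingers":0.65}]}}

```text
time: 6.65
position: [500.0, -229.6, 226.8]
orientation: [0.171, 0.007, 0.985, 0.002]
force: [-1.0, -0.1, -0.7]
finger_gap: 56.6
```

Run:
```python
from h import *
from scipy.spatial.transform import Rotation as Ro
st=readout.read_state(); q=st["orientation"]; print(st["position"],st["qpos"],st["finger_gap"]); print(Ro.from_quat(np.r_[q[1:],q[0]]).as_matrix().round(3))
```

```text
[ 499.98158767 -229.55167435  226.79832323] [-0.75808568  0.36718488  1.85954942  0.37178441  0.69651549 -2.5757697 ] 56.61620253608536
[[-0.941  0.013  0.337]
 [ 0.014  1.     0.002]
 [-0.337  0.007 -0.942]]
```

```bash
cat > kin.py <<'E'
from h import *
from scipy.spatial.transform import Rotation as Ro
from scipy.optimize import least_squares
D=[([0.943,0.527,1.433,0,1.181,-0.178],[271.699,562.829,244.548]),
([-.594412,.365985,1.788304,0,.99187,-2.154378],[454.15,-173.04,228.77]),
([-.75808568,.36718488,1.85954942,.37178441,.69651549,-2.5757697],[499.98,-229.55,226.8])]
def rot(q): return Ro.from_euler("ZYZYZ",[q[0],q[1]+q[2],q[3],q[4],q[5]])
def fk(q,m):
    d,L2,L3,b,L=m; R=rot(q).as_matrix()
    s2,s23=np.sin(q[1]),np.sin(q[1]+q[2]);c2,c23=np.cos(q[1]),np.cos(q[1]+q[2])
    w=Ro.from_euler("Z",q[0]).apply([L2*s2+L3*s23,b,d+L2*c2+L3*c23]); return w+L*R[:,2],R
def model():
    f=lambda m:np.concatenate([fk(q,m)[0]-p for q,p in D]); r=least_squares(f,[300,450,400,100,250],x_scale=50); return r.x,r.fun
def ik(P,R,m,q0):
    f=lambda q:np.r_[(fk(q,m)[0]-P)/100,Ro.from_matrix(fk(q,m)[1]@R.T).as_rotvec()]
    r=least_squares(f,q0); return r.x,r.cost
E
python3 - <<'E'
from kin import *
m,res=model(); print(m,res.round(1))
for q,_ in D: print(rot(q).as_matrix().round(3).tolist())
E
```

```text
Traceback (most recent call last):
  File "kin.py", line 13, in model
    f=lambda m:np.concatenate([fk(q,m)[0]-p for q,p in D]); r=least_squares(f,[300,450,400,100,250],x_scale=50); return r.x,r.fun
                                                              ~~~~~~~~~~~~~^^^^^^^^^^^^^^^^^^^^^^^^^^^^^^^^^^^^
  File "kin.py", line 13, in <lambda>
    f=lambda m:np.concatenate([fk(q,m)[0]-p for q,p in D]); r=least_squares(f,[300,450,400,100,250],x_scale=50); return r.x,r.fun
                               ~~^^^^^
  File "kin.py", line 9, in fk
    d,L2,L3,b,L=m; R=rot(q).as_matrix()
                     ~~~^^^
  File "kin.py", line 7, in rot
    def rot(q): return Ro.from_euler("ZYZYZ",[q[0],q[1]+q[2],q[3],q[4],q[5]])
                       ~~~~~~~~~~~~~^^^^^^^^^^^^^^^^^^^^^^^^^^^^^^^^^^^^^^^^^
  File "scipy/spatial/transform/_rotation.pyx", line 1413, in scipy.spatial.transform._rotation.Rotation.from_euler
ValueError: Expected axis specification to be a non-empty string of upto 3 characters, got ZYZYZ
```

```bash
sed -i 's/def rot(q).*/def rot(q): return Ro.from_euler("ZYZ",[q[0],q[1]+q[2],q[3]])*Ro.from_euler("YZ",[q[4],q[5]])/' kin.py
python3 - <<'E'
from kin import *
m,res=model(); print(m,res.round(1))
for q,_ in D: print(rot(q).as_matrix().round(3).tolist())
E
```

```text
[ 15.78157302 659.62732559 294.25741087 114.53601073 236.51468039] [ -9.5  -6.6  -6.8   8.1  -1.2   4.3  -0.3 -10.    2.5]
[[-0.435, -0.901, 0.0], [-0.901, 0.435, 0.0], [-0.001, -0.0, -1.0]]
[[-0.011, -1.0, -0.004], [-1.0, 0.011, 0.003], [-0.003, 0.004, -1.0]]
[[-0.013, -0.941, 0.337], [-1.0, 0.014, 0.002], [-0.007, -0.337, -0.942]]
```

```bash
python3 - <<'E'
import re
s=open('kin.py').read()
s=s[:s.index("def fk")]+'''
C=Ro.from_euler("Z",np.pi/2)
def fk(q,m):
    d,L2,L3,b,b2,a,e=m[:7]; L=m[7]; R=(rot(q)*C).as_matrix()
    s2,s23=np.sin(q[1]),np.sin(q[1]+q[2]);c2,c23=np.cos(q[1]),np.cos(q[1]+q[2])
    w=Ro.from_euler("Z",q[0]).apply([a+L2*s2+L3*s23+e*c23,b,d+L2*c2+L3*c23-e*s23])
    w=w+Ro.from_euler("ZYZ",[q[0],q[1]+q[2],q[3]]).apply([0,b2,0])
    return w+L*R[:,2],R
M0=np.array([200,450,400,60,60,0,0,250.])
def model():
    f=lambda m:np.r_[np.concatenate([fk(q,m)[0]-p for q,p in D]),(m-M0)/np.array([100,100,100,100,100,20,20,60])]
    r=least_squares(f,M0,x_scale=50); return r.x,r.fun
def ik(P,R,m,q0):
    f=lambda q:np.r_[(fk(q,m)[0]-P)/100,Ro.from_matrix(fk(q,m)[1]@R.T).as_rotvec()]
    r=least_squares(f,q0); return r.x,r.cost
'''
open('kin.py','w').write(s)
E
cat > k2.py <<'E'
from kin import *
m,res=model(); print(m.round(),res.round(1)[:9])
q=np.array(D[2][0])
for P,tilt in [((500,-230,227),20),((500,-230,227),30),((500,-230,227),39),((560,-231,200),20),((560,-231,200),30),((555,-231,190),39),((600,-231,129),39),((600,-231,129),30),((600,-231,129),20)]:
    t=np.radians(tilt); R=np.array([[-np.cos(t),0,np.sin(t)],[0,1,0],[-np.sin(t),0,-np.cos(t)]])
    q,c=ik(np.array(P,float),R,m,q); print(P,tilt,q.round(2),round(c,6))
E
python3 k2.py
```

```text
[187. 638. 383. 113.  -1. -33.  76. 279.] [-0.7 -0.1 -0.2 -0.2  0.4  1.   0.1 -1.1 -0.8]
(500, -230, 227) 20 [-0.76  0.36  1.86  0.38  0.69 -2.59] 0.0
(500, -230, 227) 30 [-0.83  0.35  1.98  0.74  0.58 -2.99] 0.0
(500, -230, 227) 39 [-0.9   0.36  2.08  1.17  0.57 -3.45] 0.0
(560, -231, 200) 20 [-0.68  0.46  1.77  0.36  0.66 -2.5 ] 0.0
(560, -231, 200) 30 [-0.74  0.45  1.89  0.74  0.52 -2.91] 0.0
(555, -231, 190) 39 [-0.8   0.47  2.01  1.29  0.49 -3.5 ] 0.0
(600, -231, 129) 39 [-0.73  0.61  1.97  1.53  0.44 -3.71] 0.0
(600, -231, 129) 30 [-0.68  0.59  1.87  0.92  0.41 -3.06] 0.0
(600, -231, 129) 20 [-0.63  0.6   1.76  0.4   0.54 -2.52] 0.0
```

Run:
```python
from h import *
w=load("w5"); R=cv2.Rodrigues(w["rvec"])[0]; c=-R.T@w["tvec"]; print(c, c-[454.1,-173,228.8], R[2])
```

```text
[ 378.53395399 -172.20496681  369.93450856] [-75.56604601   0.79503319 141.13450856] [ 2.68096032e-01 -4.04485115e-04 -9.63392108e-01]
```

Fully tilted, the last joint would pass its range, so I'll turn the tool a half turn about its axis (q6 from -2.58 to +0.56). Height and hood clearances are fine for that.

Emit:
{"fn": "servo_tool", "kwargs": {"steps": [{"x":0,"y":0,"z":0,"wx":0,"wy":0,"wz":7,"fingers":0.65},{"x":0,"y":0,"z":0,"wx":0,"wy":0,"wz":7,"fingers":0.65},{"x":0,"y":0,"z":0,"wx":0,"wy":0,"wz":7,"fingers":0.65},{"x":0,"y":0,"z":0,"wx":0,"wy":0,"wz":7,"fingers":0.65},{"x":0,"y":0,"z":0,"wx":0,"wy":0,"wz":7,"fingers":0.65},{"x":0,"y":0,"z":0,"wx":0,"wy":0,"wz":7,"fingers":0.65},{"x":0,"y":0,"z":0,"wx":0,"wy":0,"wz":7,"fingers":0.65},{"x":0,"y":0,"z":0,"wx":0,"wy":0,"wz":7,"fingers":0.65}]}}

```text
time: 7.32
position: [503.9, -231.4, 228.9]
orientation: [0.151, 0.47, 0.866, 0.081]
force: [0.3, -0.2, 0.6]
finger_gap: 56.3
```

Emit:
{"fn": "servo_tool", "kwargs": {"steps": [{"x":0,"y":0,"z":0,"wx":0,"wy":0,"wz":7,"fingers":0.65},{"x":0,"y":0,"z":0,"wx":0,"wy":0,"wz":7,"fingers":0.65},{"x":0,"y":0,"z":0,"wx":0,"wy":0,"wz":7,"fingers":0.65},{"x":0,"y":0,"z":0,"wx":0,"wy":0,"wz":7,"fingers":0.65},{"x":0,"y":0,"z":0,"wx":0,"wy":0,"wz":7,"fingers":0.65},{"x":0,"y":0,"z":0,"wx":0,"wy":0,"wz":7,"fingers":0.65},{"x":0,"y":0,"z":0,"wx":0,"wy":0,"wz":7,"fingers":0.65},{"x":0,"y":0,"z":0,"wx":0,"wy":0,"wz":7,"fingers":0.65}]}}

```text
time: 7.98
position: [503.9, -231.4, 228.9]
orientation: [0.096, 0.821, 0.544, 0.143]
force: [-0.2, 0.3, -0.4]
finger_gap: 56.6
```

Emit:
{"fn": "servo_tool", "kwargs": {"steps": [{"x":0,"y":0,"z":0,"wx":0,"wy":0,"wz":7,"fingers":0.65},{"x":0,"y":0,"z":0,"wx":0,"wy":0,"wz":7,"fingers":0.65},{"x":0,"y":0,"z":0,"wx":0,"wy":0,"wz":7,"fingers":0.65},{"x":0,"y":0,"z":0,"wx":0,"wy":0,"wz":7,"fingers":0.65},{"x":0,"y":0,"z":0,"wx":0,"wy":0,"wz":7,"fingers":0.65},{"x":0,"y":0,"z":0,"wx":0,"wy":0,"wz":7,"fingers":0.65},{"x":0,"y":0,"z":0,"wx":0,"wy":0,"wz":7,"fingers":0.65},{"x":0,"y":0,"z":0,"wx":0,"wy":0,"wz":7,"fingers":0.65}]}}

```text
time: 8.65
position: [503.9, -231.4, 228.9]
orientation: [0.017, 0.981, 0.095, 0.171]
force: [0.9, -0.3, 0.5]
finger_gap: 56.4
```

Emit:
{"fn": "servo_tool", "kwargs": {"steps": [{"x":0,"y":0,"z":0,"wx":0,"wy":0,"wz":7,"fingers":0.65},{"x":0,"y":0,"z":0,"wx":0,"wy":0,"wz":5,"fingers":0.65},{"x":0,"y":0,"z":0,"wx":0,"wy":0,"wz":0,"fingers":0.65},{"x":0,"y":0,"z":0,"wx":0,"wy":0,"wz":0,"fingers":0.65}]}}

```text
time: 8.98
position: [504.0, -231.4, 229.2]
orientation: [0.001, 0.985, -0.004, 0.173]
force: [-0.7, 0.3, -0.8]
finger_gap: 56.0
```

```bash
cat > st.py <<'E'
from h import *
from scipy.spatial.transform import Rotation as Ro
st=readout.read_state(); q=st["orientation"]; print(st["time"],st["position"].round(1),st["qpos"].round(2),st["finger_gap"],st["force"].round(1)); print(Ro.from_quat(np.r_[q[1:],q[0]]).as_matrix().round(3))
E
python3 st.py
```

```text
8.9833 [ 504.  -231.4  229.2] [-0.75  0.37  1.85  0.37  0.7   0.57] 56.021947011512275 [-0.7  0.3 -0.8]
[[ 0.94  -0.007  0.34 ]
 [-0.007 -1.    -0.002]
 [ 0.34  -0.    -0.94 ]]
```

Emit:
{"fn": "servo_tool", "kwargs": {"steps": [{"x":0,"y":0,"z":0,"wx":0,"wy":6.3,"wz":0,"fingers":0.65},{"x":0,"y":0,"z":0,"wx":0,"wy":6.3,"wz":0,"fingers":0.65},{"x":0,"y":0,"z":0,"wx":0,"wy":6.4,"wz":0,"fingers":0.65},{"x":1.1,"y":0,"z":1.5,"wx":0,"wy":0,"wz":0,"fingers":0.65},{"x":0,"y":0,"z":2,"wx":0,"wy":0,"wz":0,"fingers":0.65},{"x":0,"y":0,"z":2,"wx":0,"wy":0,"wz":0,"fingers":0.65},{"x":0,"y":0,"z":1.5,"wx":0,"wy":0,"wz":0,"fingers":0.65},{"x":0,"y":0,"z":0,"wx":0,"wy":0,"wz":0,"fingers":0.65}]}}

```text
time: 9.65
position: [553.4, -226.2, 173.9]
orientation: [-0.008, 0.959, -0.0, 0.283]
force: [-0.4, -0.5, -0.2]
finger_gap: 56.7
```

```bash
python3 st.py
python3 - <<'E'
from h import *
s=snap("side","s6"); w=snap("wrist","w6"); crop(s,220,440,190,415,2.6,"s6c")
E
```

```text
9.65 [ 553.4 -226.2  173.9] [-0.77  0.51  1.94  1.02  0.47 -0.08] 56.71792841070255 [-0.4 -0.5 -0.2]
[[ 0.84   0.004  0.543]
 [-0.005 -1.     0.015]
 [ 0.543 -0.015 -0.84 ]]
```

View pics/s6c.png

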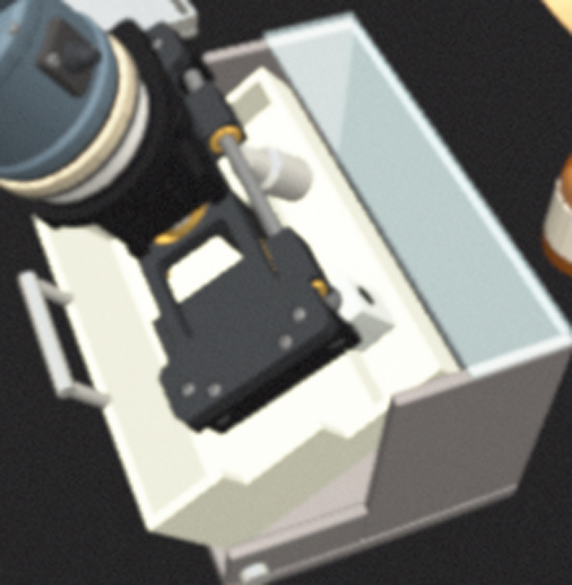

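View pics/w6.png

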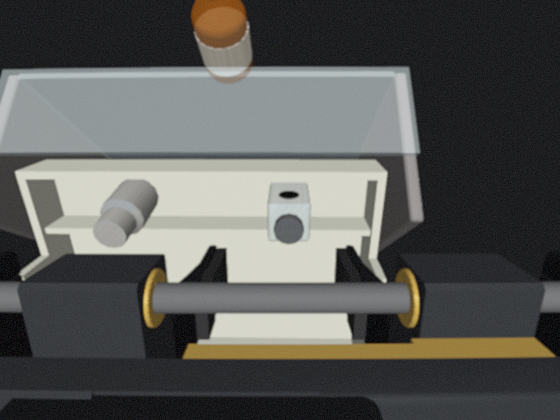

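Emit:
{"fn": "servo_tool", "kwargs": {"steps": [{"x":0,"y":0,"z":0,"wx":0,"wy":3,"wz":0,"fingers":0.65},{"x":0,"y":0,"z":0,"wx":0,"wy":3,"wz":0,"fingers":0.65},{"x":0.4,"y":0.3,"z":0,"wx":0,"wy":0,"wz":0,"fingers":0.65},{"x":0.3,"y":0.2,"z":0,"wx":0,"wy":0,"wz":0,"fingers":0.65},{"x":0,"y":0,"z":0,"wx":0,"wy":0,"wz":0,"fingers":0.65}]}}

```text
time: 10.17
position: [559.1, -233.0, 182.4]
orientation: [-0.005, 0.943, -0.001, 0.334]
force: [0.3, -0.1, -0.7]
finger_gap: 56.5
```

```bash
python3 st.py
```

```text
10.1667 [ 559.1 -233.   182.4] [-0.8   0.52  1.98  1.32  0.5  -0.39] 56.48390249112674 [ 0.3 -0.1 -0.7]
[[ 0.777  0.002  0.629]
 [-0.005 -1.     0.009]
 [ 0.629 -0.011 -0.777]]
```

Emit:
{"fn": "servo_tool", "kwargs": {"steps": [{"x":-0.2,"y":-0.1,"z":1,"wx":0,"wy":0,"wz":0,"fingers":0.65},{"x":0,"y":0,"z":1,"wx":0,"wy":0,"wz":0,"fingers":0.65},{"x":0,"y":0,"z":1,"wx":0,"wy":0,"wz":0,"fingers":0.65},{"x":0,"y":0,"z":0.5,"wx":0,"wy":0,"wz":0,"fingers":0.65},{"x":0,"y":0,"z":0,"wx":0,"wy":0,"wz":0,"fingers":0.65}]}}

```text
time: 10.58
position: [579.3, -230.4, 152.3]
orientation: [-0.007, 0.943, -0.001, 0.333]
force: [-0.6, -0.3, -0.0]
finger_gap: 56.8
```

```bash
python3 - <<'E'
from h import *
w=snap("wrist","w7"); crop(w,150,420,130,350,2.8,"w7c")
E
python3 st.py
```

```text
10.6333 [ 579.1 -230.3  152.6] [-0.77  0.59  1.96  1.43  0.47 -0.48] 56.53953542103189 [0.6 0.1 0.3]
[[ 0.778  0.003  0.628]
 [-0.006 -1.     0.012]
 [ 0.628 -0.013 -0.778]]
```

View pics/w7c.png

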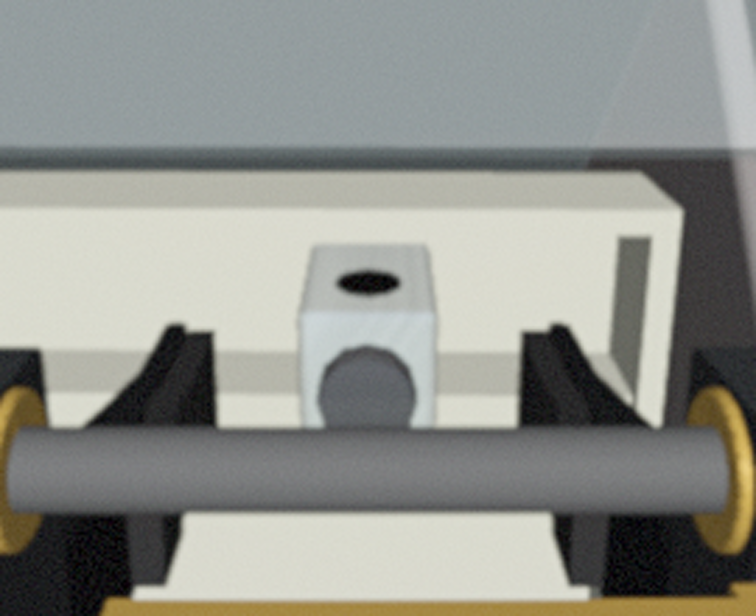

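Emit:
{"fn": "servo_tool", "kwargs": {"steps": [{"x":0.3,"y":0.05,"z":0.8,"wx":0,"wy":0,"wz":0,"fingers":0.65},{"x":0,"y":0,"z":0.8,"wx":0,"wy":0,"wz":0,"fingers":0.65},{"x":0,"y":0,"z":0.8,"wx":0,"wy":0,"wz":0,"fingers":0.65},{"x":0,"y":0,"z":0.4,"wx":0,"wy":0,"wz":0,"fingers":0.65},{"x":0,"y":0,"z":0,"wx":0,"wy":0,"wz":0,"fingers":0.65},{"x":0,"y":0,"z":0,"wx":0,"wy":0,"wz":0,"fingers":0.65}]}}

```text
time: 11.13
position: [598.7, -230.4, 132.0]
orientation: [-0.007, 0.943, -0.001, 0.332]
force: [-1.1, 0.8, -0.5]
finger_gap: 56.5
```

```bash
python3 - <<'E'
from h import *
w=snap("wrist","w8"); crop(w,150,420,130,350,2.8,"w8c"); s=snap("side","s8"); crop(s,290,410,240,350,6,"s8c")
E
python3 st.py
```

```text
11.2333 [ 598.5 -230.5  132.4] [-0.74  0.64  1.93  1.49  0.45 -0.52] 56.640982582315736 [ 0.  -0.1  0.2]
[[ 0.779  0.002  0.627]
 [-0.007 -1.     0.012]
 [ 0.627 -0.013 -0.779]]
```

View pics/w8c.png

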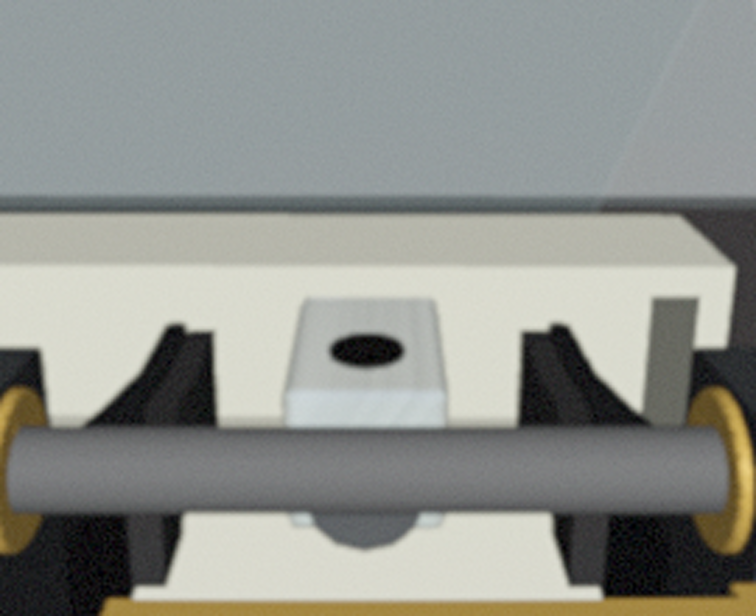

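View pics/s8c.png

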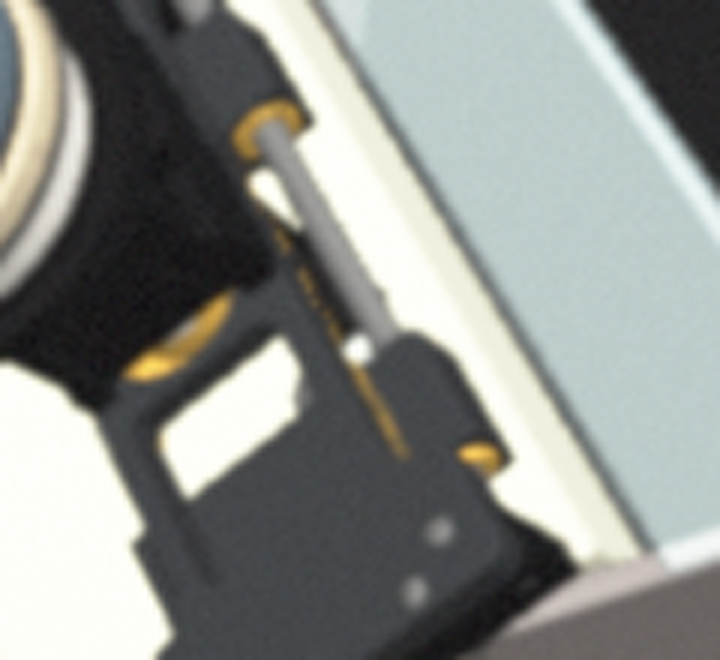

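Run:
```python
from fit2 import *
w=load("w8"); q=least_squares(f,[.7,134,-55,0,0],x_scale=[.1,5,5,.1,5]).x
g=lambda P:((proj(w,P)-[150,130])*2.8).round()
for P in [(13,13,38),(13,-13,38),(13,13,0),(13,-13,0)]: print(P,g(W2(q,P)))
R=np.array([[.779,.002,.627],[-.007,-1,.012],[.627,-.013,-.779]]);p0=np.array([598.5,-230.5,132.4])
for d in [(0,28,22),(0,-28,22),(9.5,28,22),(-9.5,28,22),(9.5,-28,22)]: print(d,g(p0+R@np.array(d)))
def f4(v):  # refine offset in tool x,y,z using wrist
    return np.concatenate([proj(w,W2(q,P)+ (R@np.r_[v,0]))[0]-(np.array(uv)/2.8+[150,130]) for P,uv in [((13,13,38),(287,388)),((13,-13,38),(446,390)),((13,13,0),(305,298)),((13,-13,0),(436,300))]])
r=least_squares(f4,[0,0]);print(r.x,r.fun.round(1))
```

```text
(13, 13, 38) [[285. 385.]]
(13, -13, 38) [[454. 383.]]
(13, 13, 0) [[305. 302.]]
(13, -13, 0) [[440. 300.]]
(0, 28, 22) [[516. 373.]]
(0, -28, 22) [[219. 373.]]
(9.5, 28, 22) [[519. 326.]]
(-9.5, 28, 22) [[514. 419.]]
(9.5, -28, 22) [[216. 326.]]
[-0.39200832 -0.42007785] [-1.7 -0.3  1.8 -1.8 -0.8  2.   0.6  0.6]
```

The wrist view agrees with the model within 1 mm, so I'll close on the clamp.

Emit:
{"fn": "servo_tool", "kwargs": {"steps": [{"x":0,"y":0,"z":0,"wx":0,"wy":0,"wz":0,"fingers":0.1},{"x":0,"y":0,"z":0,"wx":0,"wy":0,"wz":0,"fingers":0.1},{"x":0,"y":0,"z":0,"wx":0,"wy":0,"wz":0,"fingers":0.1},{"x":0,"y":0,"z":0,"wx":0,"wy":0,"wz":0,"fingers":0.1},{"x":0,"y":0,"z":0,"wx":0,"wy":0,"wz":0,"fingers":0.1},{"x":0,"y":0,"z":0,"wx":0,"wy":0,"wz":0,"fingers":0.1},{"x":0,"y":0,"z":0,"wx":0,"wy":0,"wz":0,"fingers":0.1}], "grip_force": 25}}

```text
time: 11.82
position: [598.7, -230.6, 132.6]
orientation: [-0.007, 0.943, -0.001, 0.333]
force: [0.3, -0.2, 0.4]
finger_gap: 25.8
```

Emit:
{"fn": "servo_tool", "kwargs": {"steps": [{"x":0,"y":0,"z":-1,"wx":0,"wy":0,"wz":0,"fingers":0.1},{"x":0,"y":0,"z":-1,"wx":0,"wy":0,"wz":0,"fingers":0.1},{"x":0,"y":0,"z":-1,"wx":0,"wy":0,"wz":0,"fingers":0.1},{"x":0,"y":0,"z":-1.5,"wx":0,"wy":0,"wz":0,"fingers":0.1},{"x":0,"y":0,"z":-1.5,"wx":0,"wy":0,"wz":0,"fingers":0.1},{"x":0,"y":0,"z":-2,"wx":0,"wy":0,"wz":0,"fingers":0.1},{"x":0,"y":0,"z":-2,"wx":0,"wy":0,"wz":0,"fingers":0.1},{"x":0,"y":0,"z":0,"wx":0,"wy":0,"wz":0,"fingers":0.1}]}}

```text
time: 12.48
position: [534.9, -231.9, 212.2]
orientation: [-0.005, 0.943, -0.001, 0.333]
force: [-1.0, -0.1, -0.4]
finger_gap: 26.0
```

```bash
python3 - <<'E'
from h import *
w=snap("wrist","w9"); s=snap("side","s9"); crop(s,220,440,190,415,2.6,"s9c")
E
python3 st.py
```

```text
12.5833 [ 535.9 -232.1  210.6] [-0.84  0.44  2.01  1.21  0.53 -0.3 ] 25.697086173153878 [ 0.1 -0.7 -2. ]
[[ 0.778  0.001  0.628]
 [-0.007 -1.     0.01 ]
 [ 0.628 -0.012 -0.778]]
```

View pics/w9.png

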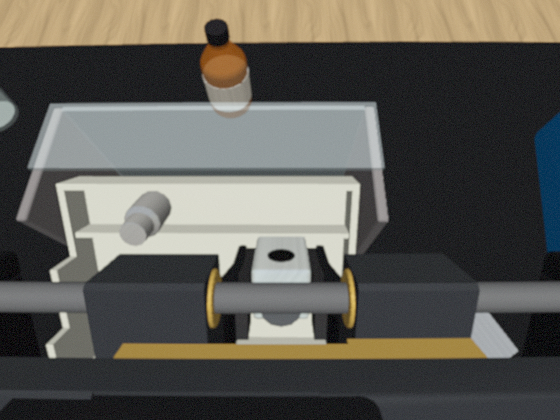

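View pics/s9c.png

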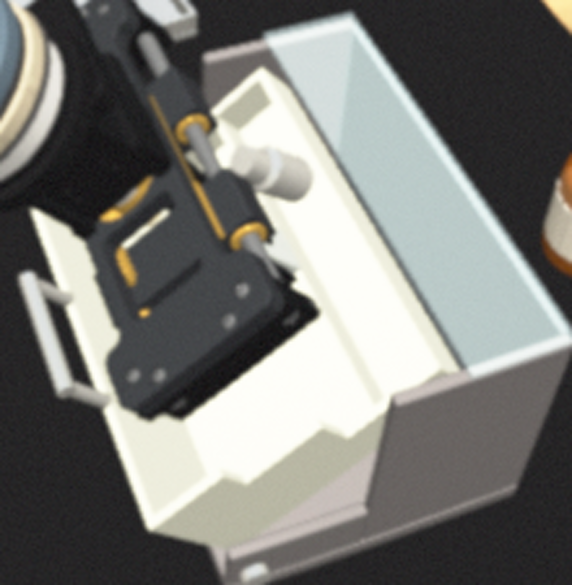

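The clamp is held (gap 25.8 mm), the coupling is still at wrist px (145,215), and the bin is still tipped. Next I'll rise and untilt.

Emit:
{"fn": "servo_tool", "kwargs": {"steps": [{"x":0,"y":0,"z":-2.5,"wx":0,"wy":-4,"wz":0,"fingers":0.1},{"x":0,"y":0,"z":-2.5,"wx":0,"wy":-5,"wz":0,"fingers":0.1},{"x":0,"y":0,"z":0,"wx":0,"wy":-5,"wz":0,"fingers":0.1},{"x":0,"y":0,"z":0,"wx":0,"wy":-5,"wz":0,"fingers":0.1},{"x":0,"y":0,"z":0,"wx":0,"wy":-5,"wz":0,"fingers":0.1},{"x":0,"y":0,"z":0,"wx":0,"wy":-5,"wz":0,"fingers":0.1},{"x":0,"y":0,"z":0,"wx":0,"wy":-5,"wz":0,"fingers":0.1},{"x":0,"y":0,"z":0,"wx":0,"wy":-5,"wz":0,"fingers":0.1}]}}

```text
time: 13.25
position: [518.5, -228.7, 235.9]
orientation: [-0.012, 0.999, 0.006, 0.036]
force: [0.7, 0.7, -2.3]
finger_gap: 25.5
```

```bash
python3 st.py
```

```text
13.25 [ 518.5 -228.7  235.9] [-0.64  0.44  1.63  0.07  1.03  0.88] 25.52688066870786 [ 0.7  0.7 -2.3]
[[ 0.997  0.012  0.071]
 [ 0.011 -1.     0.024]
 [ 0.072 -0.023 -0.997]]
```

Emit:
{"fn": "servo_tool", "kwargs": {"steps": [{"x":0.3,"y":-2.5,"z":0,"wx":0,"wy":0,"wz":0,"fingers":0.1},{"x":0.55,"y":-3.5,"z":0,"wx":0,"wy":0,"wz":0,"fingers":0.1},{"x":0.55,"y":-3.5,"z":0,"wx":0,"wy":0,"wz":0,"fingers":0.1},{"x":0.55,"y":-3.5,"z":0,"wx":0,"wy":0,"wz":0,"fingers":0.1},{"x":0.55,"y":-3.5,"z":0,"wx":0,"wy":0,"wz":0,"fingers":0.1},{"x":0.55,"y":-3.5,"z":0,"wx":0,"wy":0,"wz":0,"fingers":0.1},{"x":0.55,"y":-3.5,"z":0,"wx":0,"wy":0,"wz":0,"fingers":0.1},{"x":0.55,"y":-3.5,"z":0,"wx":0,"wy":0,"wz":0,"fingers":0.1}]}}

```text
time: 13.92
position: [556.3, 43.8, 244.3]
orientation: [-0.012, 0.999, 0.006, 0.037]
force: [0.4, 0.1, -1.7]
finger_gap: 25.7
```

Emit:
{"fn": "servo_tool", "kwargs": {"steps": [{"x":0.55,"y":-3.5,"z":0,"wx":0,"wy":0,"wz":0,"fingers":0.1},{"x":0.55,"y":-3.5,"z":0,"wx":0,"wy":0,"wz":0,"fingers":0.1},{"x":0.55,"y":-3.5,"z":0,"wx":0,"wy":0,"wz":0,"fingers":0.1},{"x":0.55,"y":-2.5,"z":0,"wx":0,"wy":0,"wz":0,"fingers":0.1},{"x":0.3,"y":-1.5,"z":0,"wx":0,"wy":0,"wz":0,"fingers":0.1},{"x":0,"y":0,"z":0,"wx":0,"wy":0,"wz":0,"fingers":0.1}]}}

```text
time: 14.42
position: [579.6, 190.7, 249.3]
orientation: [-0.013, 0.999, 0.008, 0.037]
force: [0.0, 0.1, -2.0]
finger_gap: 25.9
```

```bash
python3 st.py
```

```text
14.4167 [579.6 190.7 249.3] [0.13 0.47 1.52 0.02 1.07 1.67] 25.861357062299025 [ 0.   0.1 -2. ]
[[ 0.997  0.017  0.074]
 [ 0.015 -1.     0.026]
 [ 0.075 -0.024 -0.997]]
```

Emit:
{"fn": "servo_tool", "kwargs": {"steps": [{"x":0.6,"y":0,"z":0,"wx":-1.4,"wy":-2.5,"wz":0,"fingers":0.1},{"x":0,"y":0,"z":1.0,"wx":0,"wy":-2.3,"wz":0,"fingers":0.1},{"x":0,"y":0,"z":2.5,"wx":0,"wy":0,"wz":0,"fingers":0.1},{"x":0,"y":0,"z":3,"wx":0,"wy":0,"wz":0,"fingers":0.1},{"x":0,"y":0,"z":3,"wx":0,"wy":0,"wz":0,"fingers":0.1},{"x":0,"y":0,"z":3,"wx":0,"wy":0,"wz":0,"fingers":0.1},{"x":0,"y":0,"z":2,"wx":0,"wy":0,"wz":0,"fingers":0.1},{"x":0,"y":0,"z":0,"wx":0,"wy":0,"wz":0,"fingers":0.1}]}}

```text
time: 15.08
position: [580.7, 184.9, 100.4]
orientation: [0.002, 1.0, 0.005, -0.01]
force: [-0.4, 0.3, -2.0]
finger_gap: 25.9
```

```bash
python3 - <<'E'
from h import *
w=snap("wrist","w10"); s=snap("side","s10"); crop(s,180,320,80,230,4,"s10c")
E
python3 st.py
```

```text
15.1833 [584.3 185.6 105. ] [ 0.13  0.7   1.57 -0.    0.89  1.69] 25.713298036244787 [-0.2  0.3 -0.9]
[[ 1.     0.01  -0.01 ]
 [ 0.01  -1.    -0.003]
 [-0.01   0.002 -1.   ]]
```

View pics/w10.png

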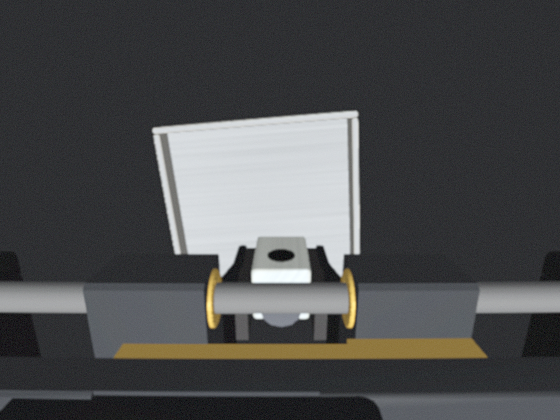

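View pics/s10c.png

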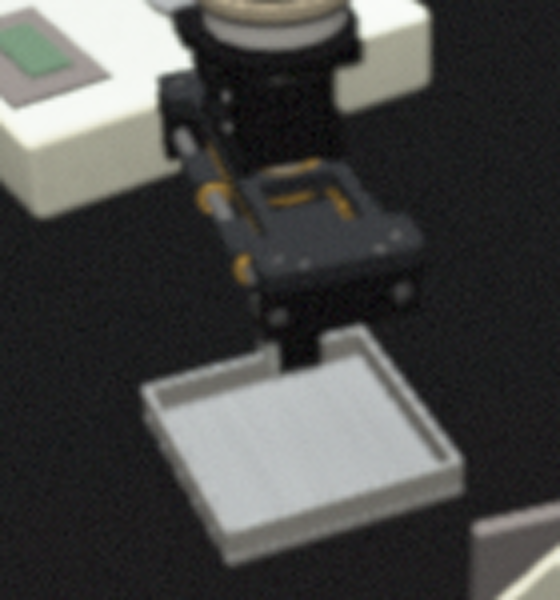

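Emit:
{"fn": "servo_tool", "kwargs": {"steps": [{"x":0.2,"y":-0.7,"z":1.5,"wx":0,"wy":0,"wz":0,"fingers":0.1},{"x":0,"y":0,"z":1.5,"wx":0,"wy":0,"wz":0,"fingers":0.1},{"x":0,"y":0,"z":1.5,"wx":0,"wy":0,"wz":0,"fingers":0.1},{"x":0,"y":0,"z":1,"wx":0,"wy":0,"wz":0,"fingers":0.1},{"x":0,"y":0,"z":0.5,"wx":0,"wy":0,"wz":0,"fingers":0.1},{"x":0,"y":0,"z":0,"wx":0,"wy":0,"wz":0,"fingers":0.1},{"x":0,"y":0,"z":0,"wx":0,"wy":0,"wz":0,"fingers":0.1}]}}

```text
time: 15.77
position: [587.1, 192.9, 47.1]
orientation: [0.001, 1.0, 0.005, -0.003]
force: [-0.8, 0.2, -1.1]
finger_gap: 25.7
```

```bash
python3 st.py
```

```text
15.7667 [587.1 192.9  47.1] [ 0.14  0.79  1.58 -0.    0.78  1.7 ] 25.680799606491448 [-0.8  0.2 -1.1]
[[ 1.     0.01  -0.006]
 [ 0.01  -1.    -0.002]
 [-0.006  0.002 -1.   ]]
```

Emit:
{"fn": "servo_tool", "kwargs": {"steps": [{"x":0,"y":0,"z":0.4,"wx":0,"wy":0,"wz":0,"fingers":0.1},{"x":0,"y":0,"z":0.3,"wx":0,"wy":0,"wz":0,"fingers":0.1},{"x":0,"y":0,"z":0.2,"wx":0,"wy":0,"wz":0,"fingers":0.1},{"x":0,"y":0,"z":0.15,"wx":0,"wy":0,"wz":0,"fingers":0.1},{"x":0,"y":0,"z":0,"wx":0,"wy":0,"wz":0,"fingers":0.1},{"x":0,"y":0,"z":0,"wx":0,"wy":0,"wz":0,"fingers":0.1}]}}

```text
time: 16.27
position: [586.3, 192.8, 35.8]
orientation: [0.001, 1.0, 0.005, -0.004]
force: [0.2, -0.4, -1.6]
finger_gap: 25.9
```

Emit:
{"fn": "servo_tool", "kwargs": {"steps": [{"x":0,"y":0,"z":0.1,"wx":0,"wy":0,"wz":0,"fingers":0.1},{"x":0,"y":0,"z":0.1,"wx":0,"wy":0,"wz":0,"fingers":0.1},{"x":0,"y":0,"z":0,"wx":0,"wy":0,"wz":0,"fingers":0.1},{"x":0,"y":0,"z":0,"wx":0,"wy":0,"wz":0,"fingers":0.1}]}}

```text
time: 16.6
position: [586.4, 192.9, 35.4]
orientation: [0.001, 1.0, 0.005, -0.003]
force: [-1.5, -1.1, 8.2]
finger_gap: 25.7
```

Contact was felt: the force went from -1.6 to +8 N at z 35.4. Now I'll release.

Emit:
{"fn": "servo_tool", "kwargs": {"steps": [{"x":0,"y":0,"z":-0.1,"wx":0,"wy":0,"wz":0,"fingers":0.33},{"x":0,"y":0,"z":0,"wx":0,"wy":0,"wz":0,"fingers":0.4},{"x":0,"y":0,"z":0,"wx":0,"wy":0,"wz":0,"fingers":0.6},{"x":0,"y":0,"z":0,"wx":0,"wy":0,"wz":0,"fingers":0.6},{"x":0,"y":0,"z":0,"wx":0,"wy":0,"wz":0,"fingers":0.6},{"x":0,"y":0,"z":0,"wx":0,"wy":0,"wz":0,"fingers":0.6}]}}

```text
time: 17.1
position: [586.2, 192.8, 34.6]
orientation: [0.001, 1.0, 0.005, -0.004]
force: [0.3, 0.1, -0.2]
finger_gap: 49.8
```

```bash
python3 - <<'E'
from h import *
w=snap("wrist","w11")
E
python3 st.py
```

```text
17.15 [586.2 192.8  34.6] [ 0.14  0.81  1.58 -0.    0.76  1.7 ] 50.52067212231135 [-0.   0.8 -1. ]
[[ 1.     0.01  -0.008]
 [ 0.01  -1.    -0.003]
 [-0.008  0.002 -1.   ]]
```

View pics/w11.png

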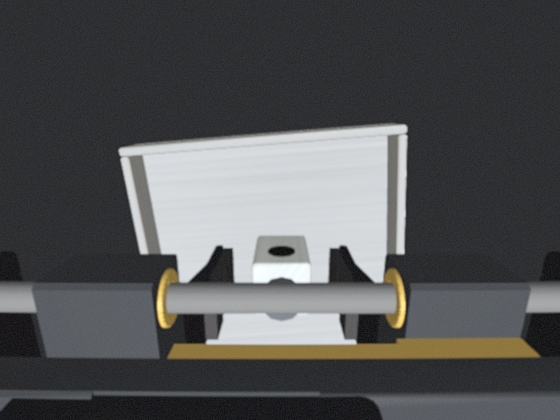

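The clamp stands free in the tray between the open fingers at px (281,285). I'll rise straight up and back away.

Emit:
{"fn": "servo_tool", "kwargs": {"steps": [{"x":0,"y":0,"z":-1,"wx":0,"wy":0,"wz":0,"fingers":0.6},{"x":0,"y":0,"z":-2,"wx":0,"wy":0,"wz":0,"fingers":0.6},{"x":0,"y":0,"z":-3,"wx":0,"wy":0,"wz":0,"fingers":0.6},{"x":0,"y":0,"z":-3,"wx":0,"wy":0,"wz":0,"fingers":0.6},{"x":0,"y":0,"z":-3,"wx":0,"wy":0,"wz":0,"fingers":0.6},{"x":0,"y":0,"z":-3,"wx":0,"wy":0,"wz":0,"fingers":0.6},{"x":-2,"y":-2,"z":-2,"wx":0,"wy":0,"wz":0,"fingers":0.6},{"x":-2,"y":-2,"z":0,"wx":0,"wy":0,"wz":0,"fingers":0.6}]}}

```text
time: 17.82
position: [551.0, 233.1, 211.1]
orientation: [-0.0, 1.0, 0.004, 0.002]
force: [0.9, 0.9, 0.3]
finger_gap: 51.8
```

Emit:
{"fn": "servo_tool", "kwargs": {"steps": [{"x":-2,"y":-3.5,"z":0,"wx":0,"wy":0,"wz":0,"fingers":0.6},{"x":-2,"y":-3.5,"z":0,"wx":0,"wy":0,"wz":0,"fingers":0.6},{"x":-2,"y":-3.5,"z":0,"wx":0,"wy":0,"wz":0,"fingers":0.6},{"x":-2,"y":-3.5,"z":0,"wx":0,"wy":0,"wz":0,"fingers":0.6},{"x":0,"y":0,"z":0,"wx":0,"wy":0,"wz":0,"fingers":0.6},{"x":0,"y":0,"z":0,"wx":0,"wy":0,"wz":0,"fingers":0.6}]}}

```text
time: 18.32
position: [464.1, 373.8, 205.9]
orientation: [0.001, 1.0, 0.007, -0.003]
force: [-0.2, 0.1, 0.2]
finger_gap: 51.8
```

Run:
```python
from h import *
s=snap("side","s12"); t=snap("top","t12"); crop(t,120,450,120,250,2.4,"t12c")
st=readout.read_state(); print(st["position"],st["joint_velocities"].round(3),st["force"])
```

```text
[465.92609035 371.67596344 205.68534595] [-0.032  0.005  0.001  0.002 -0.001  0.002] [ 1.08698165 -0.9019972  -0.67286948]
```

View pics/s12.png

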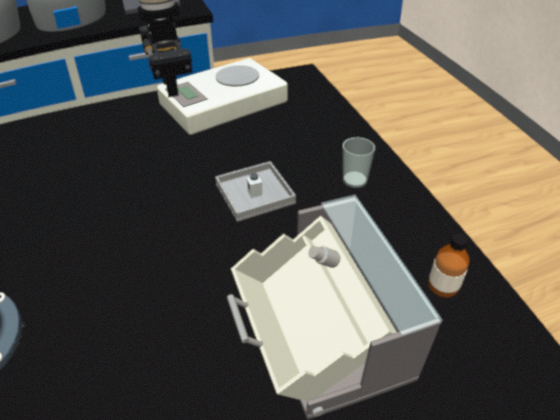

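View pics/t12c.png

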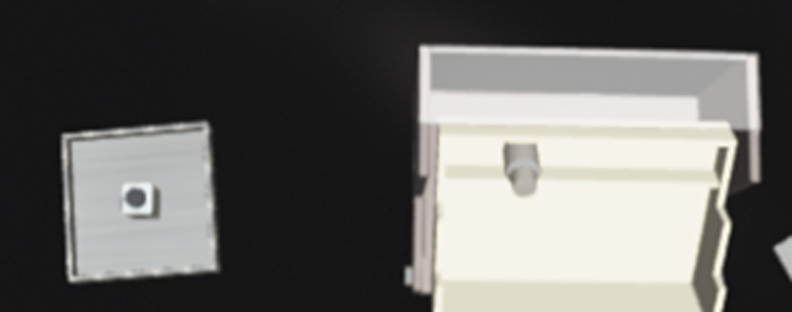

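The clamp stands upright in the middle of the tray (side px (255,186)), the coupling is still in the tipped bin (px (325,255)), and the arm is clear. Handing in.

```bash
python3 -c "
from cell import bot, readout
print(readout.read_state()['time']); print(bot.close_job())"
```

```text
18.4167
the job is handed in; nothing more can be done
None
```

I handed the job in at 18.4 s: the square clamp stands upright near the middle of the tray, and the round coupling is still in the bin. No verdict came back, so the result rests on my own checks.

- **Tipping:** I hooked the closed fingers behind the bar and pulled until it stopped. The bar stopped moving and the force rose to about 18 N. A camera fit gave a tip of about 0.67 rad with the clamp still in the back pocket, against the 0.7 rad stop.
- **Taking the clamp out:** I pinched it across the bin's y with the tool tilted about 39° along the bin's own axis. To keep the last joint inside its range I first gave the tool a half turn.
- **Setting it down:** I lowered it until the wrist felt about 8 N at tool height 35 mm, then released it and moved away.
- **Last checks:** In the final pictures the bin is still tipped. The arm is clear, with the tool about 206 mm above the bench and roughly zero force on it.
- **Disagreements:**
  - The clamp fit was off by up to about 2 pixels.
  - The first reading of the clamp's top was 5 mm too high, taken through the hood.
  - My rough joint model was only good enough to check joint ranges.
  - One tilt move stopped about 6° short because of the joint speed limit, and I made it up in the next move.

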